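# Let the dryer balls out of their dispenser

## Task

Press down the paddle of the dispenser that holds the large dryer balls, so that its lever lifts the gate, and keep it down until both balls have rolled into the tray below. Then let the paddle come back up so that the gate shuts behind them. Only press: do not touch the balls or the gate, and leave the other dispenser and everything else on the counter alone.

Things in the scene. Friction and masses are not known exactly. Their poses are not given: they have to be found in the camera images.
- big_dispenser: fixed white dispenser with the wide chute, large balls in it. Origin: on the work surface under the lever's pivot, z up. Lever along its x: paddle at x = -100 mm (robot's side), pivot at x = 0, z = 120, gate at x = +120. Behind the gate (y > 0) is the store, below it (y < 0) the tray
- small_dispenser: fixed white dispenser with the narrow chute, small balls in it. Origin: on the work surface under the lever's pivot, z up. Lever along its x: paddle at x = -100 mm (robot's side), pivot at x = 0, z = 120, gate at x = +120. Behind the gate (y > 0) is the store, below it (y < 0) the tray
- big_gate (a point): middle of the lower edge of the wide dispenser's gate, an upright aluminium plate 47 x 6 x 62 mm on the lever's far end; 3 mm over the chute floor when shut. The chute runs along the dispenser's y at x = +120, 50 mm wide inside, 236 long, side walls 24 high; its floor is 50 mm high at the gate (y = 0) and falls at 0.18 rad towards -y, to the tray's end wall at y = -111
- small_gate (a point): middle of the lower edge of the narrow dispenser's gate, an upright aluminium plate 31 x 6 x 62 mm on the lever's far end; 3 mm over the chute floor when shut. The chute runs along the dispenser's y at x = +120, 34 mm wide inside, 236 long, side walls 24 high; its floor is 50 mm high at the gate (y = 0) and falls at 0.18 rad towards -y, to the tray's end wall at y = -111
- big_lever (a joint): rocking lever of the wide dispenser, rad: 0 = paddle up, gate shut; grows as the paddle goes down; stop at 0.5 (paddle 48 mm lower). A spring returns it to 0; holding it down takes about 2 to 4 N at the paddle. Pressed past 0.42 the gate lets the balls pass freely
- small_lever (a joint): rocking lever of the narrow dispenser, rad: 0 = paddle up, gate shut; grows as the paddle goes down; stop at 0.5 (paddle 48 mm lower). A spring returns it to 0; holding it down takes about 2 to 4 N at the paddle. Pressed past 0.42 the gate lets the balls pass freely
- big_paddle (a point): centre of the top face of the wide dispenser's paddle, a flat grey plate 45 (along the dispenser's x) x 60 x 8 mm on the lever's near end, 124 mm above the surface when up; moves with the lever, 100 mm from the pivot
- small_paddle (a point): centre of the top face of the narrow dispenser's paddle, a flat grey plate 45 (along the dispenser's x) x 60 x 8 mm on the lever's near end, 124 mm above the surface when up; moves with the lever, 100 mm from the pivot
- big_ball_1: grey dryer ball with moulded nubs, 42 mm across, the lower one, against the gate; loose; origin at its centre
- small_ball_1: smooth grey scent ball, 26 mm across, the lower one, against the gate; loose; origin at its centre
- big_ball_2: grey dryer ball with moulded nubs, 42 mm across, the upper one; loose; origin at its centre
- small_ball_2: smooth grey scent ball, 26 mm across, the upper one; loose; origin at its centre
- dosing_cup: clear plastic cup, 60 mm wide, 55 high, stands to the +y side of the wide dispenser's paddle; bystander, loose, origin at the centre of its underside
- stain_jar: white jar, 52 mm wide, 75 high, stands to the +y side of the narrow dispenser's paddle; bystander, loose, origin at the centre of its underside
- brush: small brush lying between the dispensers; bystander, loose, origin at the centre of its underside
- detergent: blue bottle, 84 mm wide, 220 high; bystander, loose, origin at the centre of its underside
- softener: pale pink bottle, 72 mm wide, 190 high; bystander, loose, origin at the centre of its underside
- peg_tin: steel tin, 60 mm wide, 90 high; bystander, loose, origin at the centre of its underside

How it is judged:
By the outcome, as a careful person would: the job done as asked, in the order asked, and still so for the second after the job is handed in, with the robot touching nothing.
It also fails if it takes over 35 s, if anything falls off the work surface, if the arm or the gripper's body presses on something with over 40 N, if the wrist force passes 120 N, or if a joint passes its speed limit or range.

## Robot

A 7-joint arm with a two-finger parallel gripper is mounted at the origin on the work surface. World frame = base frame: x ahead of the robot, y to its left, z up, the work surface at z = 0. Lengths are in m, angles in rad, forces in N, time in s.
With the tool pointing down it reaches from about 0.425 to 0.8 m from the base axis. Payload 8.3 kg.
Tool frame: the origin (TCP) lies on the mounting face of the last link; the fingertips stand 173 mm ahead of it and the grasp point (between the pads) lies 155 mm ahead of it; z points along the fingers, y is the line along which they close (so a half turn about z gives the same grasp; the last joint's range is limited). The gripper opens to 85 mm and grips with 20 to 120 N. Pads are 22 mm wide; open, the fingers measure 114 mm over their backs; the gripper's body (76 mm by 85 mm) begins 54 mm behind the grasp point. The pads swing forward as they close: fully open they stand 13 mm farther back than shut.
Start: joints at [-1.236, 0.383, 0.016, 1.37, -0.006, 1.388, -0.046], TCP at [0.242, 0.576, 0.405] pointing down, gripper open.
Joint ranges: [-2.95, 2.95], [-0.25, 2.06], [-1.52, 1.56], [0.18, 2.33], [-1.44, 4.58], [0.02, 2.06], [-3.01, 3.01]. Speed limits (rad/s): [2.39, 2.39, 3.01, 3.01, 3.14, 3.14, 3.14].

## Interface

Orientations are given as a unit quaternion [x, y, z, w].
In Python, from station import r gives the robot as it stands.
- The arm moves only by the tool jog_arm, never from a script. Its argument "commands" is a list of rows, each a list of 4 numbers: the shift along the tool's x, y, z in cm, then the turn about the tool's z in rad. In form: [[x, y, z, spin], ...]. A call has 1 to 20 rows; each row shifts and turns the commanded pose from where the row before left it, along the tool's axes as they then stand; what a row does not reach is not made up. A row lasts 1/12 s, in which the tool goes at most 41.7 mm and 7.16 degrees, less where a joint would pass 70% of its speed; a pose out of reach is approached as far as the arm can. A call is refused whole if a number of a shift passes 4.17 or a number of a turn 0.125, either way. A call with a gripper value outside its range is refused whole. "hand" is the finger opening in cm, from 0 to 8.54, set as the call begins (left out, the last holds). The fingers move at their own pace and stop on an object; "grip_force" is the grip in N (left out, the last holds). Time passes only in rows, so rows that do not move let the fingers close. It gives the time, the measured TCP pose, the force, the opening and the grip force at its end, in the units of the state.
- r.state(): the state, without advancing time (a new reading comes with each control period).
- r.get_image(name): name is "side" or "top" or "wrist"; returns a dict with "frame" (420x560x3 uint8, red, green, blue), "fx", "fy", "cx", "cy" (pixels), "extrinsics" (4x4, takes a point from camera to world coordinates). Camera axes: x right, y down, z forward; pixel columns grow to the right and rows downward; lengths in m; the calibration is good to about 2 mm. A picture is of the moment at which its call begins. There is no depth.
- r.job_done(): hands the job in; it is judged then, once.
Trained networks look in the newest picture that a camera, given by its name, has taken for a name from the list of things; names that differ only in an ending like _2 or _b are one class to them, and where a whole thing is asked for, a point or a joint stands for the part that bears it (a point fixed in the world has none). Each returns a list of dicts, best first, with "conf" (0 to 1); they miss things now and then, are a little off and sometimes report something else, mostly with a low value. They report only what shows in the picture. A call takes as long as a camera call.
- r.look_for(label, camera): "box" ([left, top, right, bottom] in pixels, round what is visible of it).
- r.mark_of(label, camera): "xy" ([column, row] in pixels: a listed point, or the origin of a listed thing).
The state is a dict: "t": time; "joints": joint angles; "joint_velocities": joint speeds; "joint_efforts": joint torques, N m; "position": TCP position; "tcp_rot": TCP orientation; "wrist_force": force on the tool from outside, world axes, zero at the start; "moment": the same for the moment, N m; "finger_gap": finger opening in m; "finger_force": force on a finger pad.
Only numpy, scipy, OpenCV 4.12 (cv2) and the standard library are available. Lean on these libraries where they do the work, as an engineer would, in place of code of your own. Each camera call takes 0.05 s, during which the arm holds its last target. There are 200 camera calls.

## Working session

There is one attempt and no reset: what is moved stays moved. The work goes in short steps, Python scripts to look and compute and a tool call to move; the robot and the scene stay as the last step left them, time stands still between calls to the robot, and variables do not carry over. Pictures are saved under pics/ and viewed, at most 10 in all, crops included, and the job is handed in when it is done.

Besides the shell and the picture viewer there is one more tool, called after ">>>" as a command line: name --pt "numbers of a row" for each row, then --argument value for the rest. jog_arm: Moves the arm, as the interface text tells. Its arguments: {"type":"object","properties":{"commands":{"type":"array","items":{"type":"array","items":{"type":"number"}}},"hand":{"type":"number"},"grip_force":{"type":"number"}},"required":["commands"]}

```bash
mkdir -p pics; cat > h.py <<'E'
import numpy as np, cv2
from station import r
def ray(im,uv):
    E=np.array(im["extrinsics"]);d=E[:3,:3]@[(uv[0]-im["cx"])/im["fx"],(uv[1]-im["cy"])/im["fy"],1]
    return E[:3,3],d
def atz(im,uv,z):
    o,d=ray(im,uv);return o+d*(z-o[2])/d[2]
def tri(rs):
    A=0;b=0
    for o,d in rs:
        d=d/np.linalg.norm(d);P=np.eye(3)-np.outer(d,d);A=A+P;b=b+P@o
    return np.linalg.solve(A,b)
E
python3 - <<'E'
from h import *
np.set_printoptions(precision=3,suppress=True)
s=r.state();print(s["t"],s["position"],s["tcp_rot"],s["finger_gap"])
for c in ["top","side"]:
    im=r.get_image(c);cv2.imwrite(f"pics/{c}0.png",cv2.cvtColor(im["frame"],cv2.COLOR_RGB2BGR))
    print(c,np.array(im["extrinsics"])[:3,3])
    for l,z in [("big_paddle",.124),("small_paddle",.124),("big_gate",.053),("small_gate",.053),("big_dispenser",0),("small_dispenser",0),("big_ball_1",.08),("small_ball_1",.07),("dosing_cup",0),("stain_jar",0),("detergent",0),("softener",0),("peg_tin",0)]:
        for m in r.mark_of(l,c)[:3]:print(l,np.round(m["xy"]),round(m["conf"],2),atz(im,m["xy"],z))
E
```

```text
0.0 [0.242 0.576 0.404] [ 0.198  0.98  -0.001 -0.   ] 0.08568383128852948
top [0.437 0.001 1.569]
big_paddle [338. 214.] 0.63 [ 0.497 -0.214  0.124]
small_paddle [212. 235.] 0.76 [0.427 0.228 0.124]
big_gate [343. 153.] 0.76 [ 0.727 -0.243  0.053]
big_gate [338. 188.] 0.61 [ 0.596 -0.226  0.053]
small_gate [202. 174.] 0.57 [0.649 0.276 0.053]
big_dispenser [337. 186.] 0.72 [ 0.609 -0.23   0.   ]
small_dispenser [211. 208.] 0.86 [0.528 0.251 0.   ]
small_dispenser [340. 213.] 0.41 [ 0.507 -0.237  0.   ]
big_ball_1 [337. 153.] 0.65 [ 0.721 -0.219  0.08 ]
big_ball_1 [328. 152.] 0.43 [ 0.724 -0.185  0.08 ]
small_ball_1 [186. 176.] 0.38 [0.642 0.33  0.07 ]
dosing_cup [299. 215.] 0.53 [ 0.5   -0.082  0.   ]
stain_jar [180. 248.] 0.57 [0.376 0.366 0.   ]
stain_jar [338. 188.] 0.55 [ 0.603 -0.234  0.   ]
detergent [119. 228.] 0.59 [0.454 0.597 0.   ]
softener [432. 219.] 0.76 [ 0.482 -0.589  0.   ]
peg_tin [167. 271.] 0.82 [0.289 0.414 0.   ]
side [0.304 1.007 0.884]
big_paddle [306. 169.] 0.84 [ 0.506 -0.21   0.124]
small_paddle [305. 261.] 0.69 [0.431 0.241 0.124]
small_paddle [268. 291.] 
[... 211 characters left out ...]
32 0.253 0.   ]
small_dispenser [269. 289.] 0.8 [0.534 0.248 0.   ]
big_ball_1 [243. 178.] 0.42 [ 0.732 -0.182  0.08 ]
big_ball_1 [248. 177.] 0.4 [ 0.719 -0.195  0.08 ]
small_ball_1 [222. 287.] 0.45 [0.64  0.325 0.07 ]
small_ball_1 [226. 281.] 0.39 [0.636 0.3   0.07 ]
dosing_cup [301. 218.] 0.55 [ 0.501 -0.09   0.   ]
stain_jar [318. 330.] 0.64 [0.378 0.36  0.   ]
detergent [264. 419.] 0.79 [0.456 0.606 0.   ]
detergent [317. 329.] 0.38 [0.379 0.357 0.   ]
detergent [307. 168.] 0.29 [ 0.537 -0.423  0.   ]
softener [326. 147.] 0.61 [ 0.484 -0.611  0.   ]
peg_tin [285. 192.] 0.71 [ 0.589 -0.237  0.   ]
peg_tin [350. 351.] 0.55 [0.291 0.404 0.   ]
peg_tin [304. 167.] 0.24 [ 0.549 -0.427  0.   ]
```

View pics/top0.png

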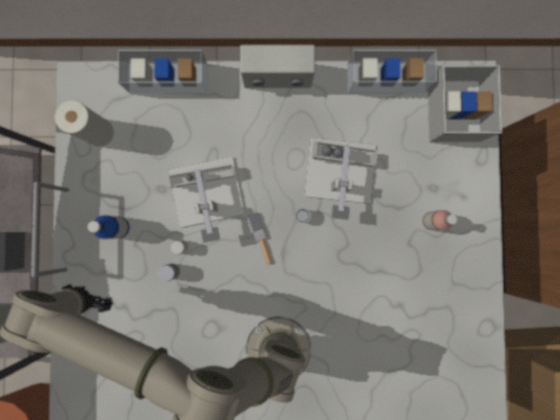

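View pics/side0.png

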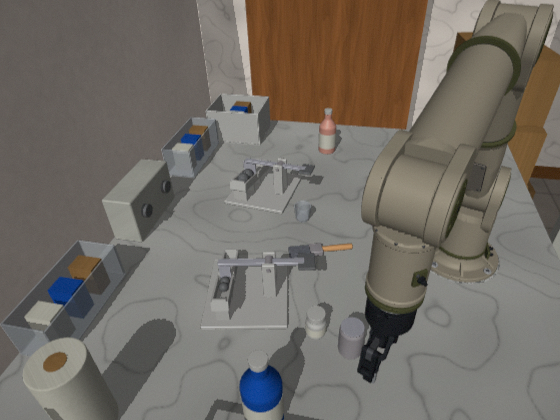

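The top view shows the right dispenser (paddle about (343,212), gate about (345,150)) and the left one (paddle about (209,234)). The cup is at (303,215), left of the right-hand paddle. I'll zoom in to check which dispenser has the wide chute and to refine the paddle position.

```bash
python3 - <<'E'
import cv2,numpy as np
a=cv2.imread("pics/top0.png")
f=lambda x,y:cv2.resize(a[y:y+100,x:x+90],None,fx=4.4,fy=4.4,interpolation=cv2.INTER_CUBIC)
cv2.imwrite("pics/crop.png",np.hstack([f(160,148),f(297,128)]))
E
```

```text
(no output)
```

View pics/crop.png

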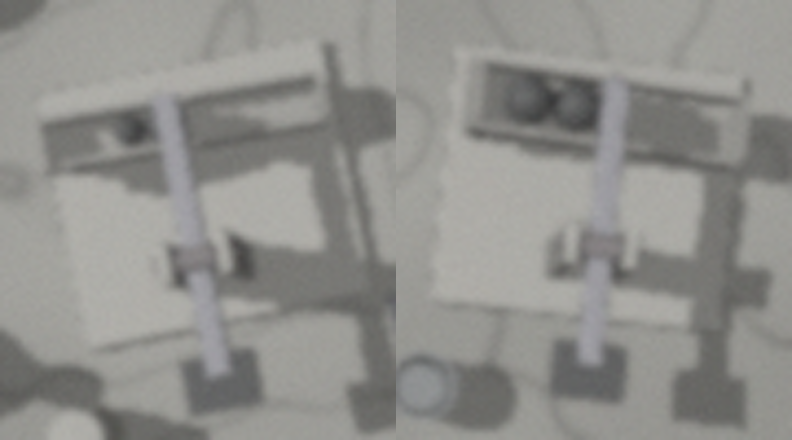

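The right dispenser is the wide one: two large balls sit to the left of its gate, and its paddle centre is near pixel (341,212), about (0.503, -0.22). I'll close the fingers and travel there high, via (0.5, 0.3).

>>> jog_arm --pt "-2.87 -1.28 0 0" --pt "-2.87 -1.28 0 0" --pt "-2.87 -1.28 0 0" --pt "-2.87 -1.28 0 0" --pt "-2.87 -1.28 0 0" --pt "-2.87 -1.28 0 0" --pt "-2.87 -1.28 0 0" --pt "-2.87 -1.28 0 0" --pt "-2.87 -1.28 0 0" --pt "-2.87 -1.28 0 0" --pt "-2.87 -1.28 0 0" --pt "-2.87 -1.28 0 0" --hand 0

```text
t: 2.4
position: [0.501, 0.2999, 0.4049]
tcp_rot: [0.197, 0.98, 0.0, 0.0]
wrist_force: [0.5, 0.5, 0.1]
finger_gap: -0.0003
finger_force: 0.0
```

>>> jog_arm --pt "-1.28 -2.99 0 0" --pt "-1.28 -2.99 0 0" --pt "-1.28 -2.99 0 0" --pt "-1.28 -2.99 0 0" --pt "-1.28 -2.99 0 0" --pt "-1.28 -2.99 0 0" --pt "-1.28 -2.99 0 0" --pt "-1.28 -2.99 0 0" --pt "-1.28 -2.99 0 0" --pt "-1.28 -2.99 0 0" --pt "-1.28 -2.99 0 0" --pt "-1.28 -2.99 0 0" --pt "-1.28 -2.99 0 0" --pt "-1.28 -2.99 0 0" --pt "-1.28 -2.99 0 0" --pt "-1.28 -2.99 0 0" --pt "0 0 0 0" --pt "0 0 0 0"

```text
t: 3.9
position: [0.5029, -0.2215, 0.4048]
tcp_rot: [0.2, 0.98, -0.0, 0.0]
wrist_force: [-0.4, 0.5, 0.1]
finger_gap: 0.0003
finger_force: 0.0
```

```bash
python3 - <<'E'
from h import *
np.set_printoptions(precision=3,suppress=True)
print(r.state()["position"],r.state()["joints"])
R={}
for c in ["wrist","side"]:
    im=r.get_image(c);cv2.imwrite(f"pics/{c}1.png",cv2.cvtColor(im["frame"],cv2.COLOR_RGB2BGR))
    for l,z in [("big_paddle",.124),("big_gate",.053),("big_ball_1",.08),("dosing_cup",0)]:
        for m in r.mark_of(l,c)[:2]:print(c,l,np.round(m["xy"]),round(m["conf"],2),atz(im,m["xy"],z))
    for m in r.look_for("big_paddle",c)[:2]:print(m, atz(im,[(m["box"][0]+m["box"][2])/2,(m["box"][1]+m["box"][3])/2],.124))
E
```

```text
[ 0.503 -0.222  0.405] [-0.125  0.239  0.581  1.603 -0.133  1.34   1.641]
wrist big_paddle [289. 208.] 0.76 [ 0.508 -0.218  0.124]
wrist big_ball_1 [400. 364.] 0.52 [ 0.737 -0.178  0.08 ]
{'box': [243.8, 172.1, 334.9, 302.4], 'conf': 0.55} [ 0.532 -0.227  0.124]
side big_paddle [304. 167.] 0.69 [ 0.516 -0.222  0.124]
side big_paddle [249. 174.] 0.63 [ 0.695 -0.145  0.124]
side big_gate [248. 179.] 0.67 [ 0.727 -0.216  0.053]
side big_gate [282. 190.] 0.56 [ 0.584 -0.172  0.053]
side big_ball_1 [246. 174.] 0.58 [ 0.727 -0.208  0.08 ]
side big_ball_1 [242. 178.] 0.48 [ 0.737 -0.185  0.08 ]
side dosing_cup [270. 292.] 0.7 [0.529 0.257 0.   ]
side dosing_cup [301. 220.] 0.56 [ 0.499 -0.081 -0.   ]
{'box': [243.3, 157.2, 311.2, 175.2], 'conf': 0.71} [ 0.61  -0.213  0.124]
```

View pics/wrist1.png

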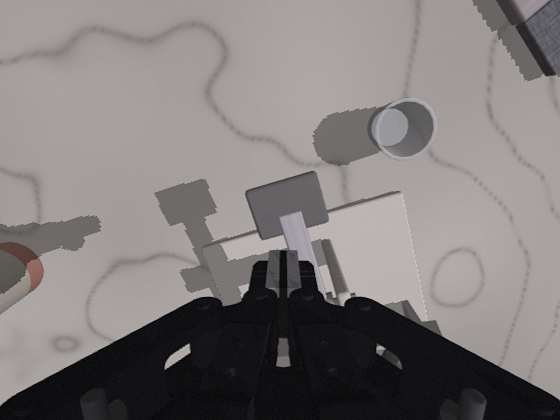

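Wrist view: the paddle centre is at about (287,206), so roughly (0.507, -0.218). The tool is nearly above it and the cup at (403,128) is clear. Next I'll descend to just above it.

>>> jog_arm --pt "-0.1 0.1 1.6 0" --pt "-0.1 0.1 1.6 0" --pt "-0.1 0.1 1.6 0" --pt "0 0 1.6 0" --pt "0 0 1.6 0" --pt "0 0 1.6 0" --pt "0 0 0 0"

```text
t: 5.08
position: [0.5066, -0.2169, 0.3056]
tcp_rot: [0.197, 0.98, 0.0, -0.003]
wrist_force: [-0.5, 1.0, -0.2]
finger_gap: -0.0001
finger_force: 0.0
```

>>> jog_arm --pt "0 0 0.5 0" --pt "0 0 0.5 0" --pt "0 0 0.5 0" --pt "0 0 0.5 0" --pt "0 0 0 0"

```text
t: 5.5
position: [0.5076, -0.2176, 0.2884]
tcp_rot: [0.198, 0.98, -0.0, 0.0]
wrist_force: [0.7, -0.6, 1.8]
finger_gap: -0.0001
finger_force: 1.0
```

>>> jog_arm --pt "-0.1 0.03 0.5 0" --pt "-0.1 0.03 0.5 0" --pt "-0.1 0.03 0.5 0" --pt "-0.1 0.03 0.5 0" --pt "-0.1 0.03 0.5 0" --pt "-0.1 0.03 0.5 0" --pt "0 0 0 0"

```text
t: 6.08
position: [0.5139, -0.218, 0.2577]
tcp_rot: [0.197, 0.98, -0.0, -0.0]
wrist_force: [1.4, 0.2, 4.3]
finger_gap: 0.0
finger_force: 1.7
```

>>> jog_arm --pt "-0.1 0.03 0.3 0" --pt "0 0 0.2 0" --pt "0 0 0 0" --pt "0 0 0 0"

```text
t: 6.42
position: [0.515, -0.2182, 0.2539]
tcp_rot: [0.197, 0.98, 0.0, 0.0]
wrist_force: [0.4, 1.1, 5.1]
finger_gap: -0.0
finger_force: 2.2
```

```bash
python3 - <<'E'
from h import *
s=r.state();print(s["position"],s["wrist_force"])
p=[]
for c in ["top","side"]:
    im=r.get_image(c)
    for m in r.mark_of("big_ball_1",c)[:3]:print(c,np.round(m["xy"]),round(m["conf"],2))
    f=cv2.cvtColor(im["frame"],cv2.COLOR_RGB2BGR);x,y=(290,110) if c=="top" else (205,130)
    p.append(cv2.resize(f[y:y+110,x:x+110],None,fx=3.6,fy=3.6,interpolation=cv2.INTER_CUBIC))
cv2.imwrite("pics/press.png",np.hstack(p))
E
```

```text
[ 0.51495382 -0.21824543  0.25385437] [0.39150982 1.14142541 5.1123269 ]
top [354. 157.] 0.54
top [368. 156.] 0.52
side [255. 167.] 0.43
side [257. 164.] 0.37
```

View pics/press.png

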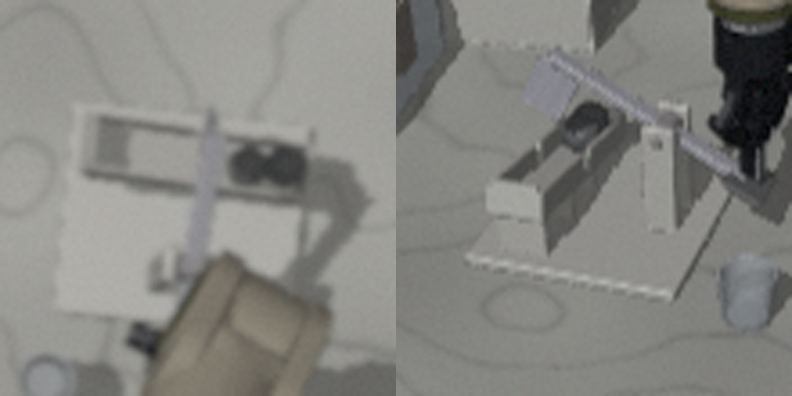

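Both balls are past the lever and lie in the tray at about (358,156) and (370,156) in the full top view. The gate is raised. I'll hold briefly, then let the paddle up and retract.

>>> jog_arm --pt "0 0 0 0" --pt "0 0 0 0" --pt "0 0 0 0" --pt "0 0 0 0" --pt "0 0 0 0" --pt "0 0 0 0" --pt "0.1 -0.03 -0.5 0" --pt "0.1 -0.03 -0.5 0" --pt "0.1 -0.03 -0.5 0" --pt "0.1 -0.03 -0.5 0" --pt "0.1 -0.03 -0.5 0" --pt "0.1 -0.03 -0.5 0" --pt "0.1 -0.03 -0.5 0" --pt "0 0 -0.5 0" --pt "0 0 -0.5 0" --pt "0 0 -0.5 0" --pt "0 0 -1 0" --pt "0 0 -1 0" --pt "0 0 -1 0" --pt "0 0 -1 0"

```text
t: 8.28
position: [0.5076, -0.2176, 0.3449]
tcp_rot: [0.198, 0.98, -0.0, 0.0]
wrist_force: [0.1, -0.2, 0.0]
finger_gap: -0.0001
finger_force: 0.0
```

>>> jog_arm --pt "0 0 -1 0" --pt "0 0 -1 0" --pt "0 0 -1 0" --pt "0 0 0 0" --pt "0 0 0 0" --pt "0 0 0 0" --pt "0 0 0 0"

```text
t: 8.87
position: [0.5074, -0.2174, 0.373]
tcp_rot: [0.198, 0.98, 0.0, -0.001]
wrist_force: [-0.6, 0.6, 0.2]
finger_gap: 0.0002
finger_force: 0.0
```

```bash
python3 - <<'E'
from h import *
s=r.state();print(s["t"],s["position"],s["wrist_force"])
p=[]
for c in ["top","side"]:
    im=r.get_image(c)
    f=cv2.cvtColor(im["frame"],cv2.COLOR_RGB2BGR);x,y=(290,110) if c=="top" else (205,130)
    p.append(cv2.resize(f[y:y+110,x:x+110],None,fx=3.6,fy=3.6,interpolation=cv2.INTER_CUBIC))
cv2.imwrite("pics/end.png",np.hstack(p))
E
```

```text
8.8667 [ 0.50736865 -0.21742252  0.37295735] [-0.62648451  0.56785899  0.22187039]
```

View pics/end.png

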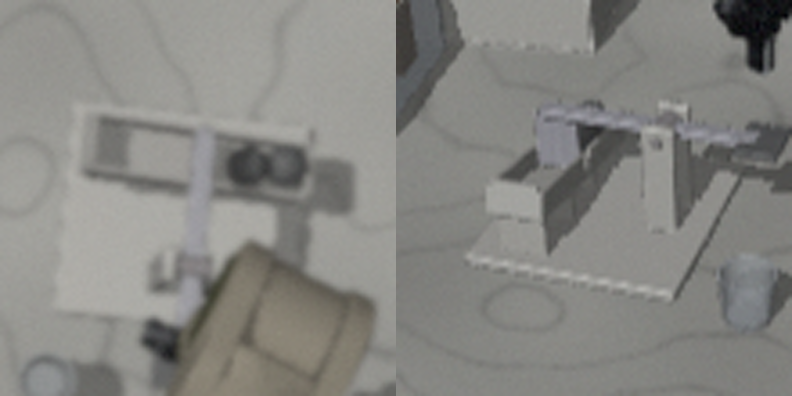

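The gate is shut, the lever is level, both balls are in the tray at about (358,156) and (369,156), the cup hasn't moved and the gripper is clear. I'm handing the job in.

```bash
python3 -c "
from station import r
print(r.job_done())"
```

```text
the job is handed in; nothing more can be done
None
```

The job is handed in: I pressed the wide dispenser's paddle until both large balls rolled into the tray, then let it up; the last pictures show the gate shut behind them.

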